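# Turn and seat the steam cap of a rice cooker

## Task

The round steam cap was put back askew on the rice cooker's lid, so it rides up on the locating pin instead of sitting in its vent. Push its grip bar round with a fingertip until the notch in its rim comes over the pin, then press the cap down until it is fully home, level in its seat. Do not lift the cap out of the vent, and leave the other things where they are.

Things in the scene. Friction and masses are not known exactly. Their poses are not given: they have to be found in the camera images.
- cap: Loose white plastic steam cap, 70 g, on the cooker's lid: flange 75 mm across, 7 mm thick, rim notch at +x, grip bar along x on top, spigot 50 mm across reaching 14 mm down into the vent's bore (1 mm play). Origin: centre of the flange's underside, z up. Starts riding on pin and seal, origin about 4.5 mm above the seat, tilted 0.05 rad, notch 0.7 rad or more from the pin. Turns endlessly either way.
- cap_bar (a point): Middle of the top of the cap's straight upright grip bar (52 mm long along cap x, 9 mm wide, 15 mm high, rising from the flange's top), on the cap's axis. About 1 N sideways on an end of the bar turns the cap. With notch over pin, 8 to 12 N straight down here push the spigot past the bore's springy seal; the cap goes about 4.5 mm down and stays.
- cap_notch (a point): Middle of the notch, at the height of the flange's underside, 33 mm from the cap's axis on its +x side. The notch is 11 mm wide, 10 mm deep, open at the rim and cut right through.
- vent_seat (a point): Centre of the fixed round seat in the lid, on the axis of the bore, 190 mm above the counter; z up, x to the cooker's back. The cap's underside lies on it when home. A fixed collar (80 mm inside, 92 mm outside, 7 mm high) rings the seat; the seated flange is flush with it. The lid around is flat and level with the seat, at least 90 mm to the front, 60 mm to back and sides of this point.
- vent_pin (a point): Top of the fixed locating pin: round, 6 mm thick, rising 6 mm from the seat, 33 mm from the vent's axis on the front-panel side of the cooker. The flange hides it until the notch comes over it, but a radial ridge (17 mm long, 6 mm wide, 9 mm high, 40 to 57 mm from the axis) moulded across the collar shows its bearing.
- paddle: White plastic rice paddle, 185 mm long, 62 mm wide, 8 mm thick, lying loose across the lid in front of the vent. Origin: under its middle; x along it to the blade.
- tumbler: Frosted glass tumbler, 72 mm across, 115 mm tall, standing beside the cooker. Origin: centre of its foot, z up.
- tin: Silver aluminium pencil tin, empty, 76 mm across, 100 mm tall, standing beside the cooker. Origin: centre of its foot, z up.
- punch: Orange hole punch with press lever, about 125 x 105 mm and 85 mm tall, on the other side of the cooker. Origin: centre of its underside, z up.
There are look-alikes about, which are no part of the job. Several things have the shape of the cap; the one meant has the colours described above.

How it is judged:
At the end, for the whole second after the job is handed in: The cap is home on its seat (underside within 1.5 mm of it), level within 2 degrees, its notch over the pin (within 5 mm), and at rest (z of cap in the frame of vent_seat below 0.0015 m and angle between cap's own z axis and vertical below 0.035 rad and horizontal distance between cap_notch and vent_pin below 0.005 m and linear speed of cap below 0.01 m/s); the robot touches nothing.
It fails at once if the cap is lifted: its underside rises more than 15 mm above the seat (z of cap in the frame of vent_seat above 0.015 m).
It fails at once if the rice paddle is shifted by more than 25 mm (distance of paddle from where it was at the start of the episode above 0.025 m).
It fails at once if the tumbler, tin or hole punch is shifted by more than 25 mm or tipped (distance of any of tumbler, tin, punch from where it was at the start of the episode above 0.025 m or angle between any of tumbler, tin, punch's own z axis and vertical above 0.4 rad).
It also fails if it takes over 64 s, if anything falls off the work surface, if the arm or the gripper's body presses on something with over 40 N, if the wrist force passes 120 N, or if a joint passes its speed limit or range.

## Robot

A 6-joint arm with a two-finger parallel gripper is mounted at the origin on the work surface. World frame = base frame: x ahead of the robot, y to its left, z up, the work surface at z = 0. Lengths are in m, angles in rad, forces in N, time in s.
With the tool pointing down it reaches from about 0.375 to 0.925 m from the base axis. Payload 5.7 kg.
Tool frame: the origin (TCP) lies midway between the tips of the shut fingers; the grasp point (between the pads) lies 19 mm behind it; z points along the fingers, y is the direction in which the jaws open and shut (so a half turn about z gives the same grasp; the last joint's range is limited). The gripper opens to 88 mm and grips with 3 to 60 N. Pads are 20 mm wide; open, the fingers measure 115 mm over their backs; the gripper's body (75 mm by 178 mm) begins 61 mm behind the grasp point.
Start: joints at [1.179, 0.359, 1.51, -0, 1.272, -0.115], TCP at [0.164, 0.577, 0.223] pointing down, gripper open.
Joint ranges: [-2.97, 2.97], [-1.01, 2.36], [0.21, 2.38], [-0.96, 4.11], [0.2, 2.71], [-2.98, 2.98]. Speed limits (rad/s): [2.39, 2.39, 3.14, 3.14, 3.14, 3.14].

## Interface

Orientations are given as a unit quaternion [w, x, y, z].
In Python, from rig import sensors, viewer, arm gives the robot as it stands.
- The arm moves only by the tool play_rows, never from a script. Its argument "commands" is a list that holds one entry, the list of rows, each a list of 7 numbers: the closure, from 0 (fully open) to 1 (shut), then the shift along the world's x, y, z in units of 25 mm (1.0 is 25 mm), then the turn, a rotation vector about the world's x, y, z in units of 8 degrees (1.0 is 8 degrees). A call has 1 to 20 rows; each row shifts and turns the commanded pose from where the row before left it; what a row does not reach is not made up. A row lasts 1/8 s, in which the tool goes at most 62.5 mm and 10.7 degrees, less where a joint would pass 70% of its speed; a pose out of reach is approached as far as the arm can. A call with a number of a shift or a turn outside -1 to 1 is refused whole. A call with a gripper value outside its range is refused whole. The fingers move at their own pace and stop on an object; "squeeze" is the grip in N (left out, the last holds). Time passes only in rows, so rows that do not move let the fingers close. It gives the time, the measured TCP pose, the force and the opening at its end, in the units of the state.
- sensors.sense(): the state, without advancing time (a new reading comes with each control period).
- viewer.get_image(name): name is "side" or "top" or "wrist"; returns a dict with "image" (480x640x3 uint8, blue, green, red), "camera_matrix" (3x3 intrinsics, pixels), "R" (3x3) and "t" (3): a world point X has camera coordinates R X + t. Camera axes: x right, y down, z forward; pixel columns grow to the right and rows downward; lengths in m; the calibration is good to about 2 mm. A picture is of the moment at which its call begins. There is no depth.
- arm.close_job(): hands the job in, once; it reports no verdict.
The state is a dict: "t": time; "q": joint angles; "dq": joint speeds; "joint_efforts": joint torques, N m; "ee_pos": TCP position; "tool_rot": TCP orientation; "contact_force": force on the tool from outside, world axes, zero at the start; "torque": the same for the moment, N m; "width": opening from 0.0 (shut) to 1.0 (fully open).
Only numpy, scipy, OpenCV 4.12 (cv2) and the standard library are available. Lean on these libraries where they do the work, as an engineer would, in place of code of your own. Each camera call takes 0.05 s, during which the arm holds its last target.

## Working session

There is one attempt and no reset: what is moved stays moved. The work goes in short steps, Python scripts to look and compute and a tool call to move; the robot and the scene stay as the last step left them, time stands still between calls to the robot, and variables do not carry over. Pictures are saved under pics/ and viewed, and the job is handed in when it is done.

Besides the shell and the picture viewer there is one more tool, called after "Emit:" by a JSON object that holds its "op" and its "data", one argument or row to a line. play_rows: Moves the arm, as the interface text tells. Shifts and turns lie within -1 to 1; 1 stands for 25 mm of shift or 8 degrees of turn. Its arguments: {"type":"object","properties":{"commands":{"type":"array"},"squeeze":{"type":"number"}},"required":["commands"]}

```bash
mkdir -p pics; ls
python3 - <<'E'
from rig import sensors, viewer
import cv2
s=sensors.sense();print({k:s[k] for k in s})
for n in("side","top","wrist"):
    d=viewer.get_image(n);cv2.imwrite(f"pics/{n}0.png",d["image"]);print(n,d["camera_matrix"],d["R"],d["t"])
E
```

```text
pics
{'t': 0.0, 'q': array([ 1.17891654e+00,  3.59480925e-01,  1.51144248e+00, -9.39548617e-06,
        1.27249844e+00, -1.15092978e-01]), 'dq': array([-0.0014391 ,  0.00044763,  0.0016065 ,  0.00015365,  0.00104983,
       -0.00052777]), 'joint_efforts': array([ 1.67268223e-03, -5.15373838e+01, -2.70727408e+01,  6.78072707e-02,
        3.50140629e-02, -1.65261022e-04]), 'ee_pos': array([0.16369735, 0.57651028, 0.22182011]), 'tool_rot': array([-2.25017028e-04,  1.37950628e-01,  9.90438684e-01, -8.86494148e-04]), 'contact_force': array([-0.20281375,  0.0184438 ,  0.7623073 ]), 'torque': array([-0.01217935,  0.0028929 , -0.018412  ]), 'width': 0.9995072000737812}
side [[464.27304404   0.         320.08562646]
 [  0.         464.27304404 234.0714435 ]
 [  0.           0.           1.        ]] [[-0.94828543  0.31729145  0.00899324]
 [ 0.19080992  0.59245561 -0.78267996]
 [-0.25366575 -0.74048801 -0.62235938]] [ 0.54522683 -0.02387715  1.16797269]
top [[573.07929814   0.         324.35391383]
 [  0.         573.07929814 244.7066613 ]
 [  0.           0.           1.        ]] [[-7.93614739e-04 -9.99988189e-01  4.79510515e-03]
 [-9.99080191e-01  5.87292504e-04 -4.28768903e-02]
 [ 4.28735677e-02 -4.82472230e-03 -9.99068856e-01]] [0.05507112 0.60664866 1.32008211]
wrist [[339.7864032    0.         319.42802657]
 [  0.         339.7864032  240.40229787]
 [  0.           0.           1.        ]] [[ 0.27448065  0.96159174 -0.0013041 ]
 [ 0.9243532  -0.26347688  0.27595489]
 [ 0.26501234 -0.07694973 -0.9611697 ]] [-0.59904454 -0.03433225  0.39069912]
```

View pics/side0.png

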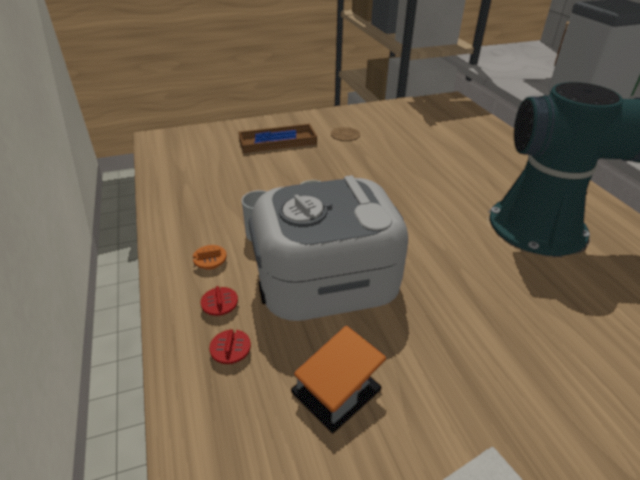

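View pics/top0.png

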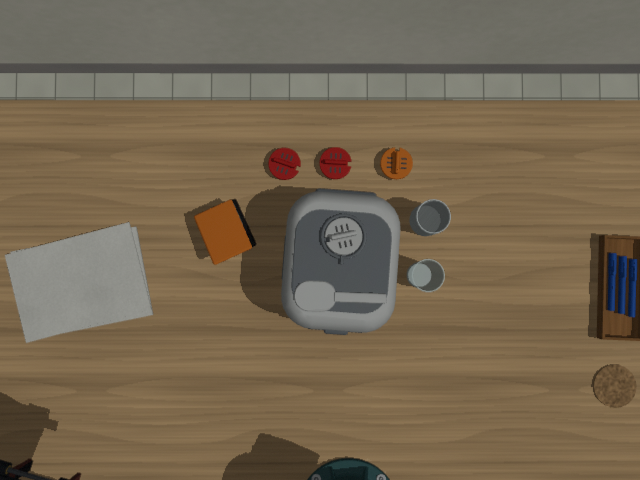

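View pics/wrist0.png

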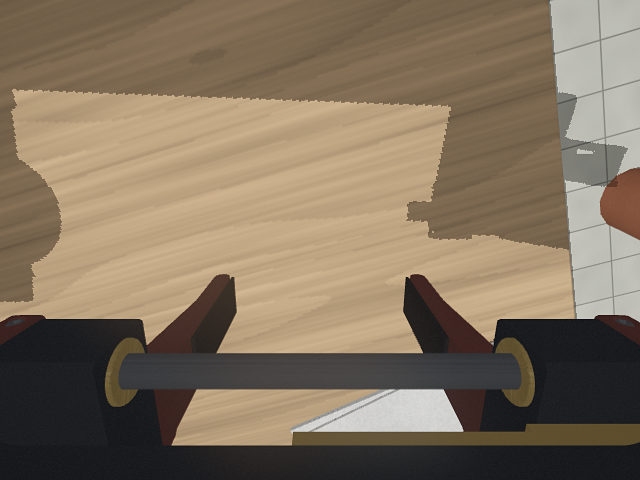

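The top view shows the cap at about (343,237), the ridge at about (339,261) towards the robot, and the paddle at row 297. I'll enlarge it next.

```bash
cat > h.py <<'E'
import numpy as np,cv2
def ray(d,u,v,z):
    K,R,t=d["camera_matrix"],np.array(d["R"]),np.array(d["t"])
    c=-R.T@t; r=R.T@np.linalg.solve(K,[u,v,1.]); return c+r*(z-c[2])/r[2]
def proj(d,X):
    p=d["camera_matrix"]@(d["R"]@np.array(X)+d["t"]); return p[:2]/p[2]
E
python3 - <<'E'
import cv2
for n,(x,y,w,h) in {"top":(280,185,125,150),"side":(240,160,180,90)}.items():
    i=cv2.imread(f"pics/{n}0.png")[y:y+h,x:x+w];k=min(800//w,600//h)
    cv2.imwrite(f"pics/{n}0z.png",cv2.resize(i,None,fx=k,fy=k,interpolation=cv2.INTER_CUBIC));print(n,k)
E
```

```text
top 4
side 4
```

View pics/top0z.png

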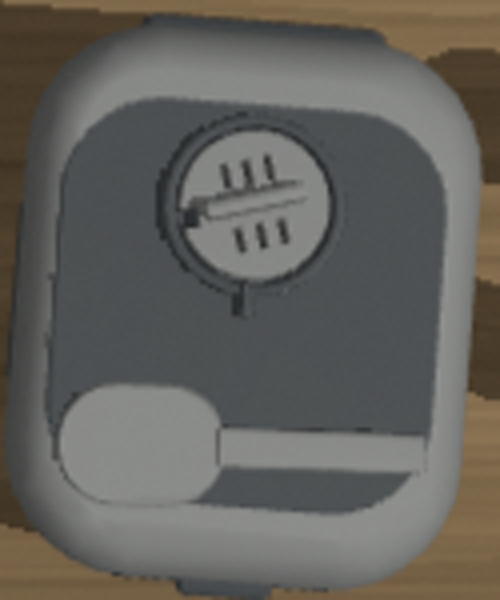

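View pics/side0z.png

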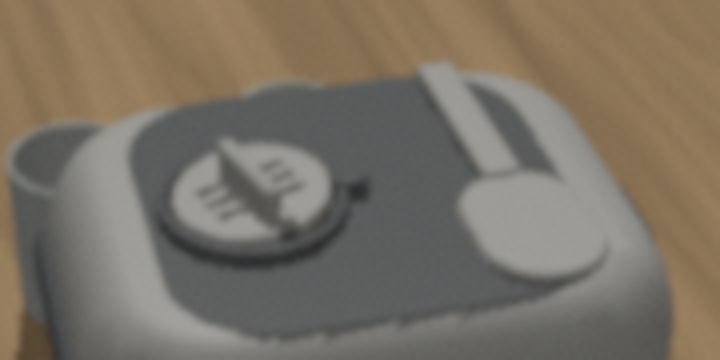

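Run:
```python
from rig import viewer
import numpy as np,cv2
from h import *
for n,(x,y,w,h) in {"top":(318,212,50,60),"side":(278,190,60,40)}.items():
    d=viewer.get_image(n);im=d["image"];g=cv2.cvtColor(im,cv2.COLOR_BGR2GRAY)
    c=np.zeros_like(g);c[y:y+h,x:x+w]=g[y:y+h,x:x+w]
    t,m=cv2.threshold(g[y:y+h,x:x+w],0,255,cv2.THRESH_OTSU)
    M=np.zeros_like(g);M[y:y+h,x:x+w]=m
    cs,_=cv2.findContours(M,cv2.RETR_EXTERNAL,cv2.CHAIN_APPROX_NONE)
    k=max(cs,key=cv2.contourArea);print(n,t,cv2.contourArea(k),cv2.minEnclosingCircle(k),cv2.fitEllipse(cv2.convexHull(k)))
    pts=np.array([ray(d,u,v,.2015)[:2] for u,v in k[:,0]])
    cc,r=cv2.minEnclosingCircle((pts*1000).astype(np.float32));print("world mm",cc,r)
    e=cv2.fitEllipse((cv2.convexHull((pts*1000).astype(np.float32))));print(e)
    # dark pixels: ridge & notch
    M2=np.zeros_like(g);M2[y:y+h,x:x+w]=(g[y:y+h,x:x+w]<48)*255
    nn,l,s,cen=cv2.connectedComponentsWithStats(M2)
    for i in range(1,nn):
        if s[i,4]>3: print(s[i],cen[i],ray(d,*cen[i],.199)[:2]*1000)
```

```text
top 103.0 839.5 ((343.278564453125, 235.79701232910156), 18.46954345703125) ((343.3372802734375, 235.78720092773438), (36.39458465576172, 36.743473052978516), 123.49222564697266)
world mm (616.4209594726562, 17.734376907348633) 36.91991424560547
((616.4317626953125, 17.741357803344727), (72.63423156738281, 73.07125854492188), 122.78838348388672)
[319 227   4   8  11] [319.90909091 230.45454545] [627.27727613  64.43105649]
[319 236   3   9  14] [319.71428571 239.85714286] [608.42035918  64.82965087]
[326 238   3   3   8] [326.875 239.125] [609.87997787  50.49530456]
[338 259   3   5  10] [338.6 260.7] [566.68690655  27.10181179]
side 114.0 292.0 ((308.0, 202.5), 15.008431434631348) ((308.07464599609375, 203.83607482910156), (18.236431121826172, 31.355144500732422), 114.59597778320312)
world mm (610.4224853515625, 14.604222297668457) 39.62953186035156
((606.3609619140625, 13.84546184539795), (48.26811218261719, 75.45256805419922), 12.151554107666016)
```

Emit:
{"op": "play_rows", "data": {
  "commands": [
    [[1,0.61,-0.96,0.2,0,0,-0.8],[1,0.61,-0.96,0.2,0,0,-0.8],[1,0.61,-0.96,0.2,0,0,-0.8],[1,0.61,-0.96,0.2,0,0,-0.8],[1,0.61,-0.96,0.2,0,0,-0.8],[1,0.61,-0.96,0.2,0,0,-0.8],[1,0.61,-0.96,0.2,0,0,-0.8],[1,0.61,-0.96,0.2,0,0,-0.8],[1,0.61,-0.96,0.2,0,0,-0.8],[1,0.61,-0.96,0.2,0,0,-0.8],[1,0.61,-0.96,0.2,0,0,-0.8],[1,0.61,-0.96,0.2,0,0,-0.8]]
  ],
  "squeeze": 10
}}

```text
t: 1.75
ee_pos: [0.3473, 0.2882, 0.2828]
tool_rot: [-0.0, 0.725, 0.689, -0.0]
contact_force: [0.3, 0.8, -0.7]
width: 0.005
```

Emit:
{"op": "play_rows", "data": {
  "commands": [
    [[1,0.61,-0.96,0,0,0,-0.8],[1,0.61,-0.96,0,0,0,-0.8],[1,0.61,-0.96,0,0,0,-0.8],[1,0.61,-0.96,0,0,0,-0.8],[1,0.61,-0.96,0,0,0,-0.8],[1,0.61,-0.96,0,0,0,-0.8],[1,0.61,-0.96,0,0,0,-0.8],[1,0.61,-0.96,0,0,0,-0.8],[1,0.61,-0.96,0,0,0,-0.8],[1,0.61,-0.96,0,0,0,-0.8],[1,0.61,-0.96,0,0,0,-0.8],[1,0.61,-0.96,0,0,0,-0.8],[1,0,0,0,0,0,0],[1,0,0,0,0,0,0]]
  ]
}}

```text
t: 3.5
ee_pos: [0.5293, 0.0017, 0.2824]
tool_rot: [-0.0, 0.996, 0.093, -0.0]
contact_force: [-0.3, 0.6, -0.4]
width: 0.001
```

Run:
```python
from rig import sensors, viewer
import cv2
d=viewer.get_image("wrist");cv2.imwrite("pics/w1.png",d["image"])
s=sensors.sense();print(s["t"],s["q"],s["ee_pos"],s["tool_rot"],s["contact_force"],s["width"])
```

```text
3.55 [-1.27343116e-01  2.05542428e-01  1.57723994e+00  5.74793632e-04
  1.35966709e+00  1.25764462e+00] [0.52921345 0.00192018 0.28247414] [-3.67795199e-04  9.95692965e-01  9.27106067e-02 -3.56666091e-04] [-1.14837894 -0.28094891 -0.30278962] 0.005092436218671875
```

View pics/w1.png

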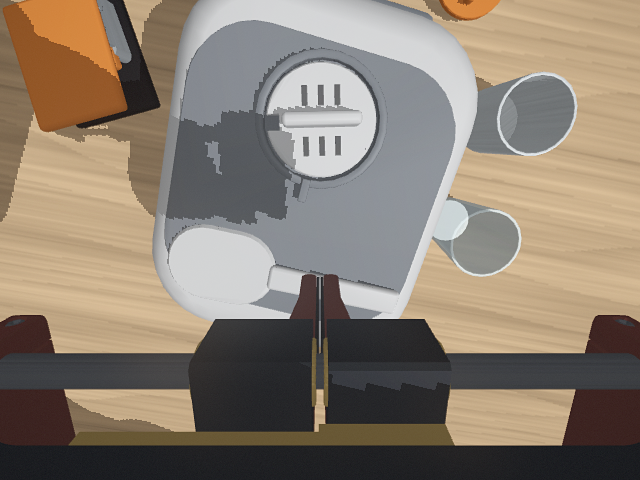

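The wrist view shows the cap centred near (321,119), the notch near (274,122) and the ridge near (302,189). I'll zoom in and measure those three.

Run:
```python
from rig import viewer
import numpy as np,cv2
from h import *
d=viewer.get_image("wrist");im=d["image"]
np.savez("w1.npz",**d)
x,y,w,h=245,35,150,175
c=im[y:y+h,x:x+w]
# flange: white
hsv=cv2.cvtColor(im,cv2.COLOR_BGR2GRAY)
m=np.zeros_like(hsv);m[y:y+h-30,x:x+w]=(hsv[y:y+h-30,x:x+w]>165)*255
cs,_=cv2.findContours(m,cv2.RETR_EXTERNAL,cv2.CHAIN_APPROX_NONE)
k=max(cs,key=cv2.contourArea)
p=np.array([ray(d,u,v,.2015)[:2]*1000 for u,v in cv2.convexHull(k)[:,0]],np.float32)
print(cv2.contourArea(k),cv2.fitEllipse(p),cv2.minEnclosingCircle(p))
z=cv2.resize(c,None,fx=3.4,fy=3.4,interpolation=cv2.INTER_CUBIC)
cv2.imwrite("pics/w1z.png",z)
```

```text
8065.5 ((618.8861694335938, 16.694305419921875), (73.43717193603516, 73.67292785644531), 148.35328674316406) ((618.9044799804688, 16.73150062561035), 36.963863372802734)
```

View pics/w1z.png

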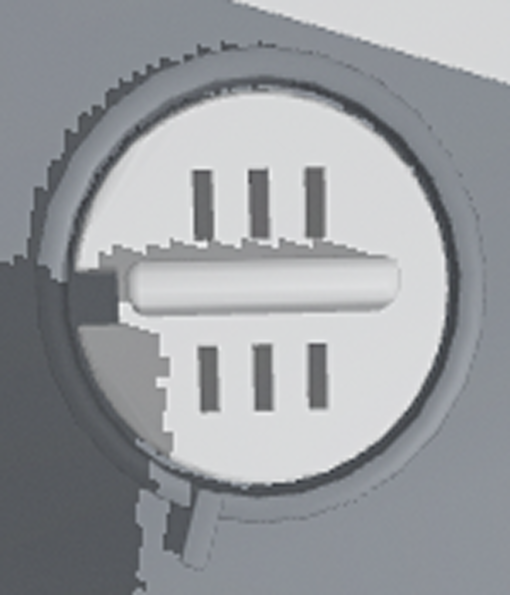

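Run:
```python
import numpy as np
from h import *
d=dict(np.load("w1.npz"))
f=lambda u,v,z:ray(d,245+u/3.4,35+v/3.4,z)[:2]*1000
col=np.array([f(*p,.197) for p in[(38,285),(485,285),(261,45),(261,521)]])
c=np.array([(col[0]+col[1])/2,(col[2]+col[3])/2]);print("collar",c,np.linalg.norm(col[0]-col[1]),np.linalg.norm(col[2]-col[3]))
fl=np.array([f(*p,.2015) for p in[(75,290),(451,290),(262,92),(262,488)]]);print("flange",(fl[0]+fl[1])/2,(fl[2]+fl[3])/2,np.linalg.norm(fl[0]-fl[1]),np.linalg.norm(fl[2]-fl[3]))
C=np.array([c[0][0]*.5+c[1][0]*.5, c[0][1]*.5+c[1][1]*.5]);C=c.mean(0);print(C)
ang=lambda a:np.degrees(np.arctan2(a[1],a[0]))
for n,p,z in[("ridge in",(208,492),.199),("ridge out",(194,563),.199),("notch",(96,296),.2015),("barL",(130,287),.2165),("barR",(400,283),.2165)]:
    w=f(*p,z);print(n,w,np.linalg.norm(w-C),ang(w-C))
a=f(208,492,.199);b=f(194,563,.199);print("ridge dir",ang(b-a))
a=f(130,287,.2165);b=f(400,283,.2165);print("bar dir",ang(a-b),np.linalg.norm(a-b),(a+b)/2)
```

```text
collar [[620.97924614  16.79879066]
 [618.92879323  16.50476197]] 90.42658424802259 91.02540807164715
flange [619.83039247  16.30188393] [618.15216642  16.18018907] 74.76626276698045 74.52126889860311
[619.95401968  16.65177632]
ridge in [578.38775514  20.22643947] 41.71969037192832 175.08470581870466
ridge out [563.01306916  20.5733056 ] 57.075828850542095 176.06025460554443
notch [612.62476911  48.7796273 ] 32.953250565894685 102.85083408582737
barL [614.91544255  40.71436167] 24.58445185620479 101.82655717941213
barR [624.832632    -8.62202978] 25.740359995678215 -79.0745482416494
ridge dir 178.7075772229959
bar dir 101.36565553252984 50.323256721920174 [619.87403727  16.04616594]
```

Emit:
{"op": "play_rows", "data": {
  "commands": [
    [[1,0.71,0.22,0,0,0,0],[1,0.71,0.22,0,0,0,0],[1,0.71,0.22,0,0,0,0],[1,0.71,0.22,0,0,0,0],[1,0.71,0.22,0,0,0,0],[1,0.71,0.22,0,0,0,0],[1,0,0,-0.5,0,0,0],[1,0,0,-0.5,0,0,0],[1,0,0,-0.5,0,0,0],[1,0,0,-0.5,0,0,0],[1,0,0,-0.5,0,0,0],[1,0,0,-0.4,0,0,0],[1,0,0,0,0,0,0]]
  ]
}}

```text
t: 5.22
ee_pos: [0.6358, 0.0341, 0.2091]
tool_rot: [-0.0, 0.996, 0.092, -0.001]
contact_force: [-0.2, -1.2, 0.3]
width: 0.006
```

Run:
```python
from rig import sensors, viewer
import cv2
d=viewer.get_image("wrist");cv2.imwrite("pics/w2.png",d["image"])
d=viewer.get_image("side");cv2.imwrite("pics/s2.png",cv2.resize(d["image"][130:260,230:430],None,fx=4,fy=4,interpolation=cv2.INTER_CUBIC))
s=sensors.sense();print(s["t"],s["ee_pos"],s["tool_rot"],s["contact_force"])
```

```text
5.325 [0.63668912 0.03412104 0.21031591] [-4.53617825e-05  9.95773913e-01  9.18383065e-02  1.95587491e-04] [-0.69719668  1.34465219 -0.09258294]
```

View pics/w2.png

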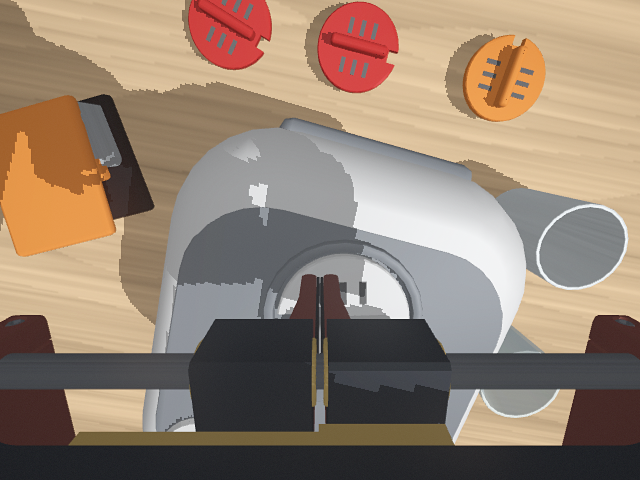

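View pics/s2.png

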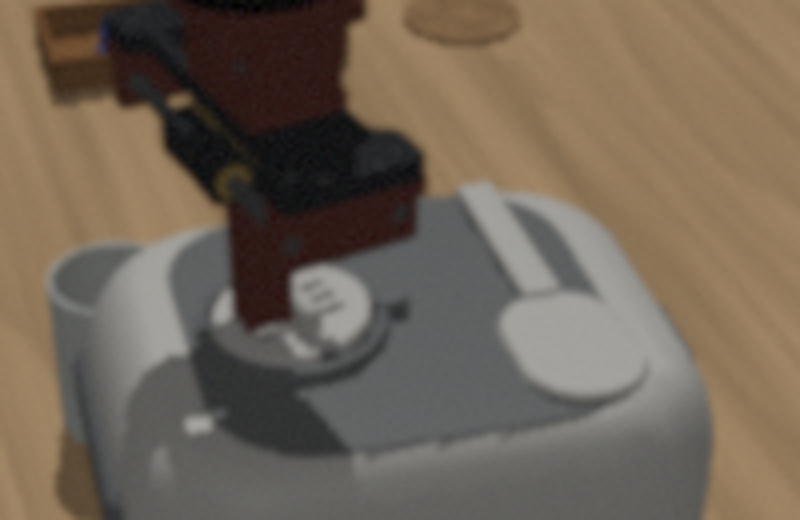

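The fingertip sits beside the bar on its +x side with no contact. Next I'll compute the push arc.

Run:
```python
import numpy as np
C=np.array([618.5,16.8]);P=np.array([635.7,34.9]);acc=P.copy()
ths=[101.4,101.4]+list(np.linspace(105.5,170,17));off=[17,14.5]+[14.5]*17;t0=101.4
for t,d in zip(ths,off):
    a=np.radians(t);e=np.array([np.cos(a),np.sin(a)]);n=np.array([e[1],-e[0]])
    q=C+15*e+d*n;s=np.round((q-acc)/25,2);acc=acc+s*25
    print([1,*s.tolist(),0,0,0,round((t-t0)/8,2)],end=", ");t0=t
print(acc)
```

```text
[1, -0.14, -0.0, 0, 0, 0, 0.0], [1, -0.1, -0.02, 0, 0, 0, 0.0], [1, -0.05, 0.03, 0, 0, 0, np.float64(0.51)], [1, -0.05, 0.03, 0, 0, 0, np.float64(0.5)], [1, -0.06, 0.02, 0, 0, 0, np.float64(0.5)], [1, -0.05, 0.02, 0, 0, 0, np.float64(0.5)], [1, -0.06, 0.01, 0, 0, 0, np.float64(0.5)], [1, -0.06, 0.01, 0, 0, 0, np.float64(0.5)], [1, -0.05, 0.01, 0, 0, 0, np.float64(0.5)], [1, -0.06, 0.0, 0, 0, 0, np.float64(0.5)], [1, -0.06, -0.0, 0, 0, 0, np.float64(0.5)], [1, -0.06, -0.01, 0, 0, 0, np.float64(0.5)], [1, -0.06, -0.01, 0, 0, 0, np.float64(0.5)], [1, -0.06, -0.01, 0, 0, 0, np.float64(0.5)], [1, -0.05, -0.02, 0, 0, 0, np.float64(0.5)], [1, -0.06, -0.02, 0, 0, 0, np.float64(0.5)], [1, -0.05, -0.03, 0, 0, 0, np.float64(0.5)], [1, -0.05, -0.03, 0, 0, 0, np.float64(0.5)], [1, -0.05, -0.03, 0, 0, 0, np.float64(0.5)], [606.2   33.65]
```

Emit:
{"op": "play_rows", "data": {
  "commands": [
    [[1,-0.14,0,0,0,0,0],[1,-0.1,-0.02,0,0,0,0],[1,-0.05,0.03,0,0,0,0.5],[1,-0.05,0.03,0,0,0,0.5],[1,-0.06,0.02,0,0,0,0.5],[1,-0.05,0.02,0,0,0,0.5],[1,-0.06,0.01,0,0,0,0.5],[1,-0.06,0.01,0,0,0,0.5],[1,-0.05,0.01,0,0,0,0.5],[1,-0.06,0,0,0,0,0.5]]
  ]
}}

```text
t: 6.58
ee_pos: [0.622, 0.0377, 0.2121]
tool_rot: [0.0, 0.931, 0.364, 0.003]
contact_force: [2.7, 2.3, 3.5]
width: 0.001
```

Run:
```python
from rig import sensors, viewer
import cv2
d=viewer.get_image("side");cv2.imwrite("pics/s3.png",cv2.resize(d["image"][130:260,230:430],None,fx=4,fy=4,interpolation=cv2.INTER_CUBIC))
s=sensors.sense();print(s["t"],s["ee_pos"],s["tool_rot"],s["contact_force"])
```

```text
6.625 [0.62141364 0.03759968 0.21190912] [4.39020439e-04 9.30938881e-01 3.65165241e-01 2.63713489e-03] [3.3897721  1.81348571 3.13954973]
```

View pics/s3.png

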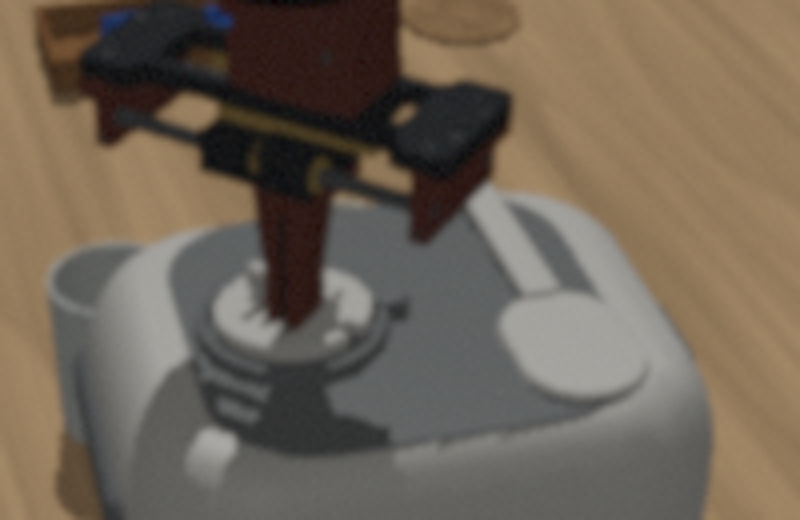

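Emit:
{"op": "play_rows", "data": {
  "commands": [
    [[1,0.15,0.14,0,0,0,0],[1,0,0,0.6,0,0,0],[1,0,0,1,0,0,0],[1,-0.8,-0.8,0.8,0,0,0],[1,-0.9,-0.9,0,0,0,0],[1,-0.9,-0.9,0,0,0,0],[1,-0.2,-0.2,0,0,0,0],[1,0,0,0,0,0,0]]
  ]
}}

```text
t: 7.62
ee_pos: [0.5534, -0.0297, 0.2706]
tool_rot: [-0.0, 0.932, 0.362, 0.0]
contact_force: [0.1, 0.3, 0.2]
width: 0.011
```

```bash
cat > look.py <<'E'
import sys
from rig import sensors, viewer
import numpy as np,cv2
n=sys.argv[1]
d=viewer.get_image("wrist");np.savez(n+".npz",**d);cv2.imwrite(f"pics/{n}.png",d["image"])
d2=viewer.get_image("side");cv2.imwrite(f"pics/{n}s.png",cv2.resize(d2["image"][150:250,240:420],None,fx=4,fy=4,interpolation=cv2.INTER_CUBIC))
s=sensors.sense();print(s["t"],s["ee_pos"],s["tool_rot"],s["contact_force"])
E
python3 look.py w4
```

```text
7.725 [ 0.55395591 -0.02917462  0.27034659] [-5.44473268e-05  9.31874597e-01  3.62780409e-01  3.28331335e-04] [-0.08794189  1.31681834  0.318781  ]
```

View pics/w4.png

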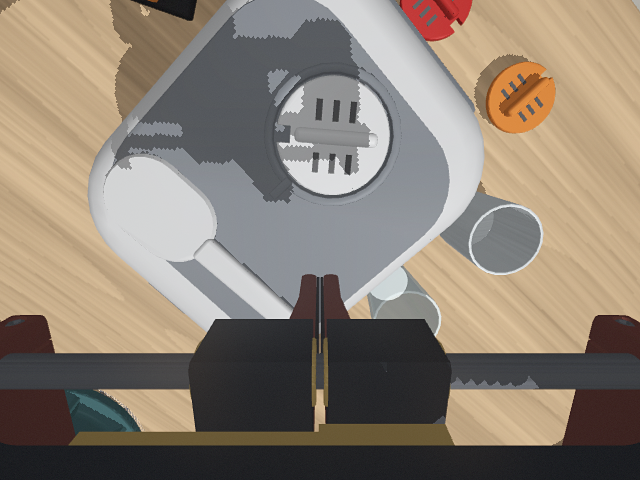

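View pics/w4s.png

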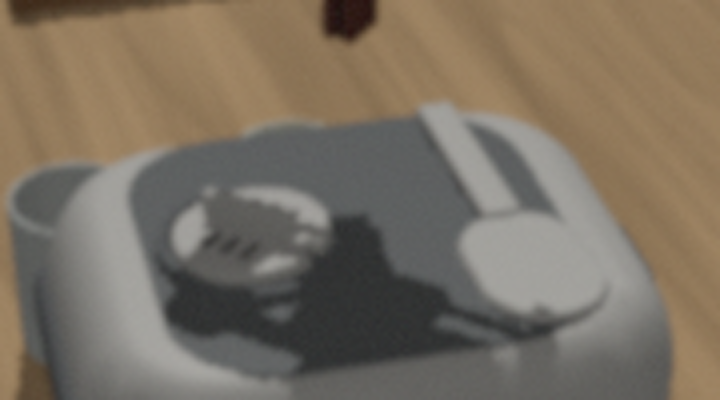

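The cap turned with the tool. The notch is now at about (284,133) and the bar's far end at about (376,140).

Run:
```python
import numpy as np
from h import *
d=dict(np.load("w4.npz"));im=d["image"]
cv2.imwrite("pics/w4z.png",cv2.resize(im[55:215,255:405],None,fx=3.7,fy=3.7,interpolation=cv2.INTER_CUBIC))
a=ray(d,295,134,.2165)[:2];b=ray(d,377,140,.2165)[:2]
n=ray(d,284,133,.2015)[:2]
fl=np.array([ray(d,*p,.2015)[:2] for p in[(276,135),(391,135),(333,73),(333,197)]])
print(a,b,(a+b)/2,np.linalg.norm(a-b),np.degrees(np.arctan2(*(a-b)[::-1])),(fl[0]+fl[1])/2,(fl[2]+fl[3])/2,np.linalg.norm(fl[0]-fl[1]),np.linalg.norm(fl[2]-fl[3]))
```

```text
[0.60462738 0.03545326] [ 0.63578159 -0.00385378] [0.62020448 0.01579974] 0.050156026688894836 128.3998513575726 [0.62062542 0.01754745] [0.61904916 0.01651895] 0.07484425911141714 0.07728006095141056
```

View pics/w4z.png

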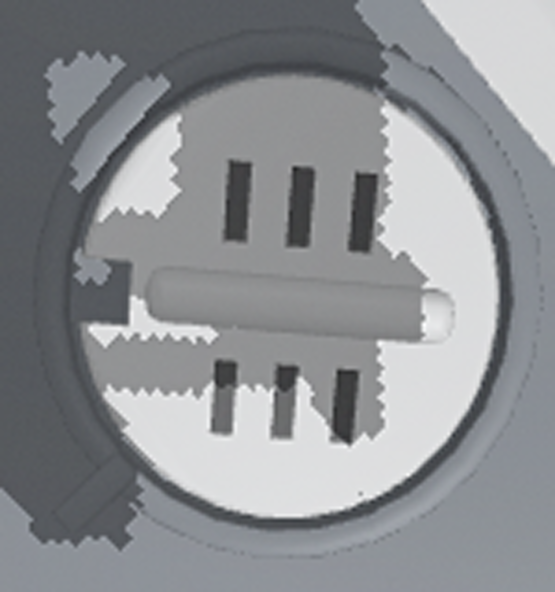

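Run:
```python
import numpy as np
from h import *
d=dict(np.load("w4.npz"))
for p in [(85,495),(62,528),(120,465)]:
    w=ray(d,255+p[0]/3.7,55+p[1]/3.7,.199)[:2]*1000-[619.5,16.7];print(w,np.degrees(np.arctan2(w[1],w[0])))
C=np.array([619.5,16.7]);P=np.array([553.6,-29.6]);acc=P.copy()
ths=[128.4]*3+list(np.linspace(132.5,174,11));off=[20,17,14.5]+[14.5]*11;t0=132.5
for t,o in zip(ths,off):
    a=np.radians(t);e=np.array([np.cos(a),np.sin(a)]);n=np.array([e[1],-e[0]])
    q=C+15*e+o*n;s=np.round((q-acc)/25,2);acc=acc+s*25
    print(s.tolist(),round(float(t-t0)/8,2));t0=t
print(acc)
```

```text
[-50.24817975   4.87599175] 174.45747543860287
[-57.8266749    4.05706258] 175.98676067006755
[-41.70141974   3.69222491] 174.94025151908113
[2.89, 2.82] -0.51
[-0.09, -0.08] 0.0
[-0.08, -0.06] 0.0
[-0.06, 0.01] 0.51
[-0.06, -0.0] 0.52
[-0.06, -0.01] 0.52
[-0.06, -0.01] 0.52
[-0.06, -0.01] 0.52
[-0.06, -0.02] 0.52
[-0.06, -0.02] 0.52
[-0.05, -0.03] 0.52
[-0.05, -0.03] 0.52
[-0.05, -0.03] 0.52
[-0.05, -0.04] 0.52
[606.1   32.65]
```

Emit:
{"op": "play_rows", "data": {
  "commands": [
    [[1,0.96,0.94,0,0,0,-0.5],[1,0.96,0.94,0,0,0,0],[1,0.97,0.94,0,0,0,0],[1,0,0,-0.8,0,0,0],[1,0,0,-0.8,0,0,0],[1,0,0,-0.8,0,0,0],[1,0,0,-0.04,0,0,0],[1,-0.09,-0.08,0,0,0,0],[1,-0.08,-0.06,0,0,0,0],[1,-0.06,0.01,0,0,0,0.5],[1,-0.06,0,0,0,0,0.5],[1,-0.06,-0.01,0,0,0,0.5],[1,-0.06,-0.01,0,0,0,0.5],[1,-0.06,-0.01,0,0,0,0.5]]
  ]
}}

```text
t: 9.48
ee_pos: [0.6156, 0.0374, 0.2112]
tool_rot: [0.001, 0.872, 0.49, 0.002]
contact_force: [1.4, 2.7, 2.8]
width: 0.006
```

Emit:
{"op": "play_rows", "data": {
  "commands": [
    [[1,-0.06,-0.02,0,0,0,0.5],[1,-0.06,-0.02,0,0,0,0.5],[1,-0.05,-0.03,0,0,0,0.5],[1,-0.05,-0.03,0,0,0,0.5],[1,-0.05,-0.03,0,0,0,0.5],[1,-0.05,-0.04,0,0,0,0.5],[1,0,0,0,0,0,0]]
  ]
}}

```text
t: 10.35
ee_pos: [0.6077, 0.0368, 0.2118]
tool_rot: [-0.001, 0.751, 0.66, 0.005]
contact_force: [1.3, 12.7, 6.3]
width: 0.012
```

Emit:
{"op": "play_rows", "data": {
  "commands": [
    [[1,0,0.25,0,0,0,0],[1,0,0,0.6,0,0,0],[1,0,0,1,0,0,0],[1,0,-0.9,0.8,0,0,0],[1,0,-1,0,0,0,0],[1,0,-1,0,0,0,0],[1,0,-1,0,0,0,0],[1,0,-0.7,0,0,0,0],[1,0,0,0,0,0,0]]
  ]
}}

```text
t: 11.48
ee_pos: [0.6058, -0.0774, 0.2696]
tool_rot: [0.0, 0.752, 0.659, 0.0]
contact_force: [-1.4, -0.7, 0.7]
width: 0.005
```

```bash
python3 look.py w5
python3 - <<'E'
import cv2
im=cv2.imread("pics/w5.png");cv2.imwrite("pics/w5z.png",cv2.resize(im[40:220,220:420],None,fx=3.3,fy=3.3,interpolation=cv2.INTER_CUBIC))
E
```

```text
11.575 [ 0.60564014 -0.07580042  0.26933438] [-2.09666792e-04  7.51734726e-01  6.59465572e-01  1.33365564e-04] [-0.01907013  0.39679068 -0.01353978]
```

View pics/w5z.png

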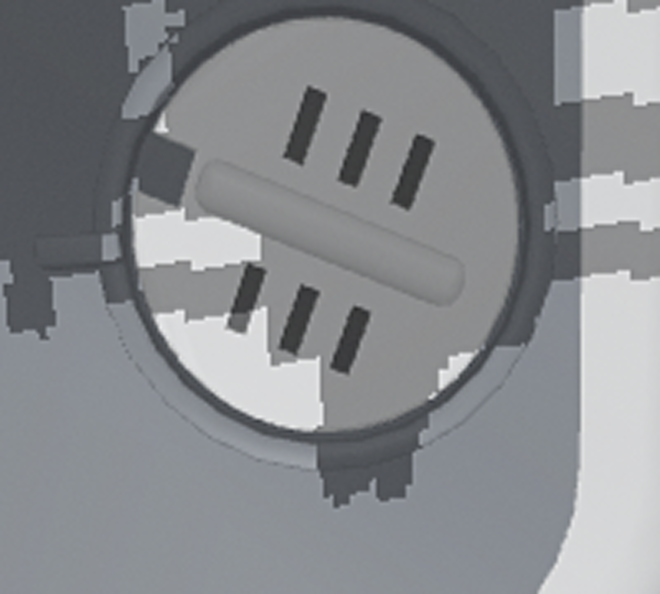

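View pics/w5s.png

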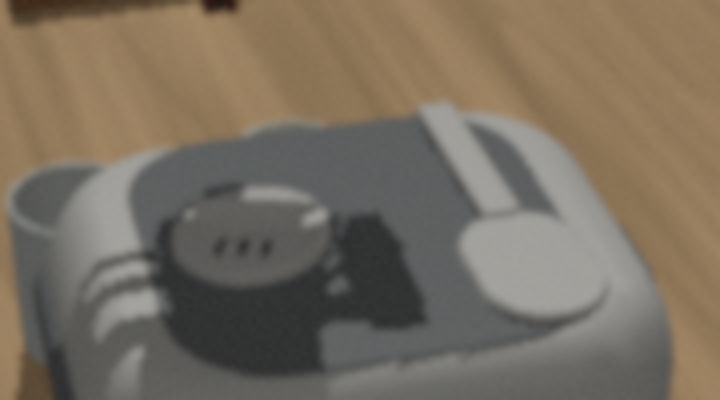

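Run:
```python
import numpy as np
from h import *
d=dict(np.load("w5.npz"))
f=lambda u,v,z:ray(d,220+u/3.3,40+v/3.3,z)[:2]*1000
a=f(197,180,.2165);b=f(464,284,.2165);print((a+b)/2,np.linalg.norm(a-b),np.degrees(np.arctan2(*(a-b)[::-1])))
fl=[f(*p,.2015) for p in[(131,222),(520,222),(326,17),(326,434)]];print((fl[0]+fl[1])/2,(fl[2]+fl[3])/2,np.linalg.norm(fl[0]-fl[1]),np.linalg.norm(fl[2]-fl[3]))
co=[f(*p,.197) for p in[(94,230),(553,230),(326,467)]];print((co[0]+co[1])/2,co[2]+[0,46],np.linalg.norm(co[0]-co[1]))
C=np.array([619.5,16.7])
for p in [(40,250),(98,247)]:
    w=f(*p,.199)-C;print(w,np.degrees(np.arctan2(w[1],w[0])))
w=f(165,168,.2015)-C;print(w,np.degrees(np.arctan2(w[1],w[0])))
```

```text
[620.49766343  15.41132143] 51.19956379001425 152.30498912272895
[619.71363785  18.74006101] [619.48296406  16.31061115] 74.75171534765296 75.23185254107423
[619.17511992  17.75615647] [613.50584461  17.99825961] 90.09190839670464
[-55.76660575   4.62216774] 175.26191804837848
[-44.42361995   3.65687274] 175.29412448462955
[-28.69835007  15.58977503] 151.48790917440417
```

Run:
```python
import numpy as np
C=np.array([619.7,16.9]);P=np.array([605.7,-76.]);acc=P.copy()
ths=[152]*3+list(np.linspace(156,176,6));off=[21,17,14.5]+[14.5]*6;t0=172.5
for t,o in zip(ths,off):
    a=np.radians(t);e=np.array([np.cos(a),np.sin(a)]);n=np.array([e[1],-e[0]])
    q=C+22*e+o*n;s=np.round((q-acc)/25,2);acc=acc+s*25
    print(s.tolist(),round(float(t-t0)/8,2),q);t0=t
```

```text
[0.18, 4.87] -2.56 [610.13405578  45.77027383]
[-0.08, -0.14] 0.0 [608.25616952  42.23848346]
[-0.04, -0.09] 0.0 [607.08249062  40.03111448]
[-0.07, -0.04] 0.5 [605.49968126  39.09461528]
[-0.06, -0.04] 0.5 [603.98605442  38.04998615]
[-0.06, -0.04] 0.5 [602.54898435  36.90231642]
[-0.05, -0.05] 0.5 [601.1954723   35.65719741]
[-0.05, -0.06] 0.5 [599.93211245  34.32069522]
[-0.05, -0.05] 0.5 [598.76505976  32.89932115]
```

Emit:
{"op": "play_rows", "data": {
  "commands": [
    [[1,0.03,0.97,0,0,0,-0.5],[1,0.03,0.97,0,0,0,-0.5],[1,0.04,0.97,0,0,0,-0.5],[1,0.04,0.98,0,0,0,-0.5],[1,0.04,0.98,0,0,0,-0.56],[1,0,0,-0.8,0,0,0],[1,0,0,-0.8,0,0,0],[1,0,0,-0.8,0,0,0],[1,0,0,-0.1,0,0,0],[1,0,0,0,0,0,0]]
  ]
}}

```text
t: 12.82
ee_pos: [0.6103, 0.0462, 0.2071]
tool_rot: [-0.0, 0.857, 0.516, 0.0]
contact_force: [0.4, 0.2, -0.8]
width: 0.009
```

Emit:
{"op": "play_rows", "data": {
  "commands": [
    [[1,-0.08,-0.14,0,0,0,0],[1,-0.04,-0.09,0,0,0,0],[1,-0.07,-0.04,0,0,0,0.5],[1,-0.06,-0.04,0,0,0,0.5],[1,-0.06,-0.04,0,0,0,0.5]]
  ]
}}

```text
t: 13.45
ee_pos: [0.6029, 0.0372, 0.2075]
tool_rot: [0.0, 0.798, 0.603, 0.001]
contact_force: [0.1, 1.6, 1.1]
width: 0.006
```

Emit:
{"op": "play_rows", "data": {
  "commands": [
    [[1,-0.05,-0.05,0,0,0,0.5],[1,-0.05,-0.06,0,0,0,0.5],[1,-0.05,-0.05,0,0,0,0.5],[1,0,0,0,0,0,0]]
  ]
}}

```text
t: 13.95
ee_pos: [0.5987, 0.0329, 0.2071]
tool_rot: [-0.0, 0.731, 0.682, 0.0]
contact_force: [-0.2, 1.6, 0.2]
width: 0.004
```

Much lighter forces at the larger radius. I'll back off and check.

Emit:
{"op": "play_rows", "data": {
  "commands": [
    [[1,0,0.25,0,0,0,0],[1,0,0,0.6,0,0,0],[1,0,0,1,0,0,0],[1,0.2,-0.9,0.9,0,0,0],[1,0.2,-1,0,0,0,0],[1,0,-1,0,0,0,0],[1,0,-1,0,0,0,0],[1,0,-0.7,0,0,0,0],[1,0,0,0,0,0,0]]
  ]
}}

```text
t: 15.08
ee_pos: [0.6089, -0.0768, 0.2696]
tool_rot: [0.0, 0.732, 0.682, 0.0]
contact_force: [-0.1, 0.5, 0.0]
width: 0.009
```

```bash
python3 look.py w6
python3 - <<'E'
import cv2
im=cv2.imread("pics/w6.png");cv2.imwrite("pics/w6z.png",cv2.resize(im[40:220,220:420],None,fx=3.3,fy=3.3,interpolation=cv2.INTER_CUBIC))
E
```

```text
15.175 [ 0.60871914 -0.07542575  0.26933994] [-1.78863166e-04  7.31097767e-01  6.82272667e-01  1.77112833e-04] [-0.59649176 -0.61152904 -0.03284113]
```

View pics/w6z.png

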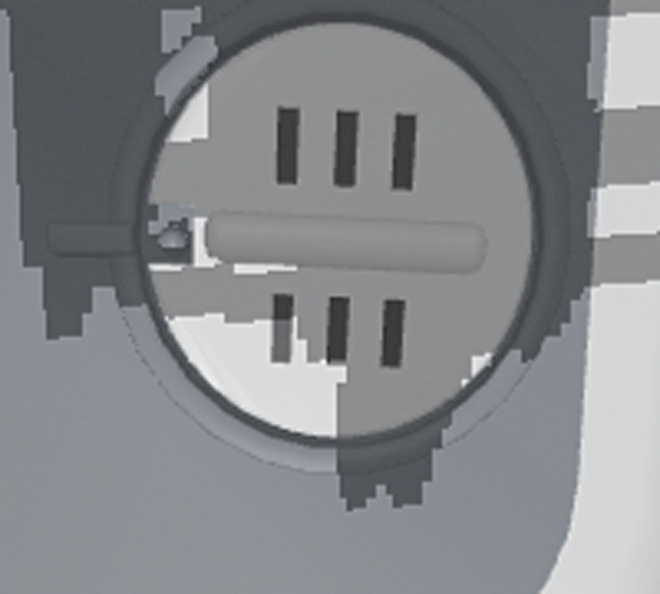

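The pin shows in the middle of the notch at zoomed (173,237), with the notch spanning rows 207–263. Next is the press on the bar's middle.

Emit:
{"op": "play_rows", "data": {
  "commands": [
    [[1,0.11,0.92,0,0,0,0],[1,0.11,0.92,0,0,0,0],[1,0.11,0.92,0,0,0,0],[1,0.12,0.92,0,0,0,0],[1,0,0,-0.8,0,0,0],[1,0,0,-0.8,0,0,0],[1,0,0,-0.3,0,0,0],[1,0,0,-0.1,0,0,0],[1,0,0,0,0,0,0]]
  ]
}}

```text
t: 16.3
ee_pos: [0.6203, 0.0163, 0.2197]
tool_rot: [0.0, 0.731, 0.682, 0.0]
contact_force: [-0.4, -0.7, 0.1]
width: 0.006
```

Emit:
{"op": "play_rows", "data": {
  "commands": [
    [[1,0,0,-0.06,0,0,0],[1,0,0,-0.06,0,0,0],[1,0,0,0,0,0,0]]
  ]
}}

```text
t: 16.68
ee_pos: [0.6201, 0.0161, 0.2163]
tool_rot: [0.0, 0.731, 0.682, 0.0]
contact_force: [1.0, -0.3, 0.8]
width: -0.001
```

Emit:
{"op": "play_rows", "data": {
  "commands": [
    [[1,0,0,-0.06,0,0,0],[1,0,0,-0.06,0,0,0],[1,0,0,0,0,0,0]]
  ]
}}

```text
t: 17.05
ee_pos: [0.6202, 0.0169, 0.2144]
tool_rot: [-0.0, 0.731, 0.682, 0.001]
contact_force: [-2.4, 2.1, 8.0]
width: 0.007
```

Emit:
{"op": "play_rows", "data": {
  "commands": [
    [[1,0,0,-0.06,0,0,0],[1,0,0,0,0,0,0]]
  ]
}}

```text
t: 17.3
ee_pos: [0.62, 0.0167, 0.2123]
tool_rot: [-0.0, 0.731, 0.682, 0.0]
contact_force: [-2.4, 2.6, 5.8]
width: 0.001
```

Emit:
{"op": "play_rows", "data": {
  "commands": [
    [[1,0,0,-0.06,0,0,0],[1,0,0,-0.06,0,0,0],[1,0,0,0,0,0,0]]
  ]
}}

```text
t: 17.68
ee_pos: [0.6201, 0.0168, 0.2121]
tool_rot: [0.0, 0.731, 0.682, 0.001]
contact_force: [-7.5, 2.7, 22.0]
width: 0.006
```

Emit:
{"op": "play_rows", "data": {
  "commands": [
    [[1,0,0,-0.06,0,0,0],[1,0,0,-0.06,0,0,0],[1,0,0,0,0,0,0]]
  ]
}}

```text
t: 18.05
ee_pos: [0.6201, 0.0167, 0.2119]
tool_rot: [0.001, 0.731, 0.683, 0.001]
contact_force: [-14.0, 4.2, 38.6]
width: 0.002
```

It hit a hard stop at z = 0.212, which is where the bar's top should be when home (190+7+15 mm). I'll retreat straight up and look.

Emit:
{"op": "play_rows", "data": {
  "commands": [
    [[1,0,0,0.3,0,0,0],[1,0,0,0.6,0,0,0],[1,0,0,1,0,0,0],[1,0,-0.8,0.8,0,0,0],[1,0,-1,0,0,0,0],[1,0,-1,0,0,0,0],[1,0,-0.9,0,0,0,0],[1,0,0,0,0,0,0]]
  ]
}}

```text
t: 19.05
ee_pos: [0.62, -0.0779, 0.2729]
tool_rot: [-0.0, 0.732, 0.682, -0.0]
contact_force: [-0.5, 0.5, -0.3]
width: 0.008
```

```bash
python3 look.py w7
python3 - <<'E'
import cv2
im=cv2.imread("pics/w7.png");cv2.imwrite("pics/w7z.png",cv2.resize(im[40:220,220:420],None,fx=3.3,fy=3.3,interpolation=cv2.INTER_CUBIC))
E
```

```text
19.15 [ 0.61987981 -0.07611119  0.27293821] [-4.54890369e-04  7.31214826e-01  6.82147100e-01  7.62150749e-05] [0.3024982  0.8186538  0.36623754]
```

View pics/w7z.png

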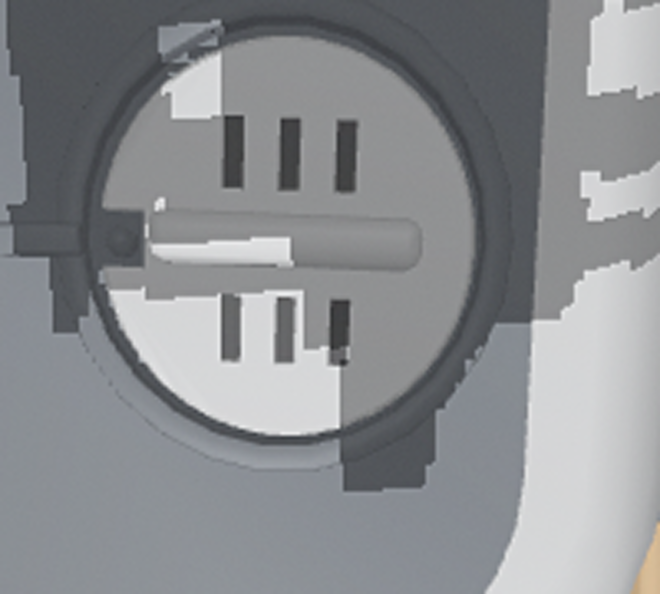

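View pics/w7s.png

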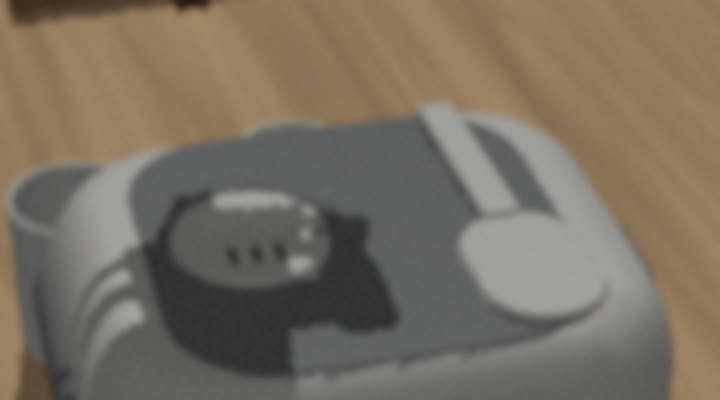

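Run:
```python
from rig import arm
print(arm.close_job())
```

```text
the job is handed in; nothing more can be done
None
```

I turned the cap about 74° by pushing its grip bar with the shut fingertips, then pressed it down. The checks say it is home on its seat, and the job is handed in at about 19 s of the 64 s; no verdict was reported.

**Turning:** It took three arcs. The second, pushed 15 mm from the axis, stalled about 20° short at about 13 N. Pushing at 22 mm needed only about 2 N and brought the notch over the pin.

**Pressing:** The resistance dropped as the spigot went past the seal, then came a hard stop with the tip at z = 0.212 m. That is where the bar's top should be when the cap is home. I pressed the stop to about 39 N to be sure, well above the 8 to 12 N needed.

**Last checks:**
- The pin sits centred in the notch, and the flange lies evenly inside the collar.
- The flange's size in the wrist picture shrank to 0.971 of what it was before pressing. I expected about 0.966 for seated and 0.984 for not seated.
- The paddle looked unmoved, and the arm was clear with about zero force. I did not measure the paddle, tumbler, tin or punch again.
- I judged level by eye and from the stop height, and did not measure the tilt.

**Disagreement:** The top and wrist cameras put the vent centre about 3 mm apart. I began from a value between the two and used the wrist camera's for the later arcs and the press.

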